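# Take the spectroscope out of its spring clips and lay it on the V rest

## Task

Get the hand spectroscope (the longer tube, with the wide eyecup) ready for the class: roll it sideways, towards the robot's left, out of its two spring clips, past the springy jaws and out from under the lips, rather than pulling it straight up, then lay it in the empty wooden V rest, in both Vs and centred between them, and let go. Leave the shorter plain tube in its clips.

Things in the scene. Friction and masses are not known exactly. Their poses are not given: they have to be found in the camera images.
- spectroscope_center (a point): Centre of the hand spectroscope, on its axis: smooth aluminium barrel 28 mm across, about 0.12 kg, flush black cap ending at x = -85 mm, black eyecup 38 mm across from x = +68 to +86. x runs along it to the eyecup; it may roll about x. It starts level in the stand's clips, axis 54 mm above the bench. Pushing it to the stand's +y takes 4 N at first, 10 N at 30 mm; from 25 mm on it is clear of the lips and lifts out.
- scope_stand: Fixed clip stand, board 200x90x15 mm, origin under its centre, z up, +y roughly to the robot's left. Two clips, 10 mm wide, at x = -42 and +42, hold the spectroscope along x at y = 0; 74 mm between them is free. Rigid -y jaw curls over the tube as a lip to y = +4 (top 76 mm above bench), bars lifting. Springy +y jaw, hinged at y = 17, z = 18, 68 mm high, gives way outwards when the tube is pushed to +y.
- v_rest: Fixed empty wooden V rest, board 200x90x15 mm, origin under its centre, z up. Two V saddles, 10 mm wide, at x = -42 and +42; 74 mm between them is free. Each V opens up at 90 degrees: faces meet at y = 0, z = 40 mm, arms end at y = -28 and +28, 70 mm high at most. A 28 mm barrel in both Vs lies along x at y = 0, axis 60 mm above the bench. Either end of the spectroscope may point to +x.
- plain_tube_center (a point): Centre of the plain tube, a bystander: aluminium, 28 mm across, 116 mm long, flush black ends, no eyecup; x along it. It lies in the clips of a second stand just like the spectroscope's, and stays there.
Things that resemble listed ones, but are neither listed nor needed, are in the scene too. What is shaped like the part that bears spectroscope_center but purple or yellow is not meant. Leave any red look-alike of the scope_stand alone.

How it is judged:
By the outcome, as a careful person would: the job done as asked, in the order asked, and still so for the second after the job is handed in, with the robot touching nothing.
It also fails if it takes over 43 s, if anything falls off the work surface, if the arm or the gripper's body presses on something with over 40 N, if the wrist force passes 120 N, or if a joint passes its speed limit or range.

## Robot

A 6-joint arm with a two-finger parallel gripper is mounted at the origin on the work surface. World frame = base frame: x ahead of the robot, y to its left, z up, the work surface at z = 0. Lengths are in m, angles in degrees, forces in N, time in s.
With the tool pointing down it reaches from about 0.35 to 0.925 m from the base axis. Payload 6.4 kg.
Tool frame: the origin (TCP) lies between the finger pads; the fingertips stand 19 mm ahead of it and the grasp point (between the pads) is the TCP; z points along the fingers, x is the direction in which the jaws open and shut, and the axes are right-handed (so a half turn about z gives the same grasp; the last joint's range is limited). The gripper opens to 94 mm and grips with 3 to 60 N. Pads are 16 mm wide; open, the fingers measure 119 mm over their backs; the gripper's body (75 mm by 177 mm) begins 78 mm behind the grasp point.
Start: joints at [57.347, 14.043, 89.255, -0, 76.702, -9.975], TCP at [0.251, 0.6, 0.224] pointing down, gripper open.
Joint ranges: [-179.41, 179.41], [-58.25, 129.5], [7.25, 145.43], [-54.29, 234.29], [11.92, 165.04], [-157.13, 157.13]. Speed limits (degrees/s): [147.25, 147.25, 180, 180, 180, 180].

## Interface

Orientations are given as a 3x3 rotation matrix whose columns are the frame's x, y, z axes.
In Python, from workcell import get_state, camera, ticket gives the robot as it stands.
- The arm moves only by the tool move_arm, never from a script. Its argument "commands" is a list of rows, each an object with "gripper": the closure in counts, from 0 (fully open) to 255 (shut); "slide": the shift along the tool's x, y, z in cm, a list of three; "roll": the turn about the tool's z in degrees. A call has 1 to 10 rows; each row is the pose to reach, as a shift and turn from the pose measured when the call began, along the tool's axes at that moment; what a row does not reach only later rows make up. A row lasts 1/10 s, in which the tool goes at most 50 mm and 8.59 degrees, less where a joint would pass 70% of its speed; a pose out of reach is approached as far as the arm can. A call with a gripper value outside its range is refused whole. The fingers move at their own pace and stop on an object; "grip_force" is the grip in N (left out, the last holds). Time passes only in rows, so rows that repeat a pose let the fingers close. It gives the time, the measured TCP pose, the force and the opening at its end, in the units of the state.
- get_state(): the state, without advancing time (a new reading comes with each control period).
- camera(name): name is "scene" or "top" or "wrist"; returns a dict with "color" (420x560x3 uint8, blue, green, red), "range_z" (420x560 float32, m along the optical axis (not along the pixel's ray), 0 where there is no reading), "intrinsics" (3x3 intrinsics, pixels), "R" (3x3) and "t" (3): a world point X has camera coordinates R X + t. Camera axes: x right, y down, z forward; pixel columns grow to the right and rows downward; lengths in m; the calibration is good to about 2 mm. A picture is of the moment at which its call begins.
- ticket.hand_in(): hands the job in, once; it reports no verdict.
The state is a dict: "time": time; "joint_positions": joint angles; "dq": joint speeds; "effort": joint torques, N m; "tool_pos": TCP position; "eef_rot": TCP orientation; "contact_force": force on the tool from outside, world axes, zero at the start; "ft_torque": the same for the moment, N m; "gripper_width": finger opening in m.
Only numpy, scipy, OpenCV 4.12 (cv2) and the standard library are available. Lean on these libraries where they do the work, as an engineer would, in place of code of your own. Each camera call takes 0.05 s, during which the arm holds its last target. There are 200 camera calls.

## Working session

There is one attempt and no reset: what is moved stays moved. The work goes in short steps, Python scripts to look and compute and a tool call to move; the robot and the scene stay as the last step left them, time stands still between calls to the robot, and variables do not carry over. Pictures are saved under pics/ and viewed, about 8 in all and at most 12, crops included, and the job is handed in when it is done.

Besides the shell and the picture viewer there is one more tool, called after "Request:" by a JSON object that holds its "method" and its "body". move_arm: Moves the arm, as the interface text tells. Its arguments: {"type":"object","properties":{"commands":{"type":"array"},"grip_force":{"type":"number"}},"required":["commands"]}

```bash
mkdir -p pics; ls; cat > h.py <<'E'
import numpy as np, cv2
from workcell import get_state, camera, ticket
def world(c,u,v,z=None):
    K,R,t=c["intrinsics"],c["R"],c["t"]
    d=np.linalg.inv(K)@np.array([u,v,1.0])
    o=-R.T@t; w=R.T@d
    return o+w*((z-o[2])/w[2]) if z is not None else R.T@(d*c["range_z"][int(v),int(u)]-t)
def cloud(c):
    K,R,t=c["intrinsics"],c["R"],c["t"]; Z=c["range_z"]
    v,u=np.mgrid[:Z.shape[0],:Z.shape[1]]
    P=np.stack([(u-K[0,2])/K[0,0]*Z,(v-K[1,2])/K[1,1]*Z,Z],-1)
    return (P-t)@R
E
python3 - <<'E'
from h import *
s=get_state(); print({k:np.round(v,3).tolist() for k,v in s.items()})
a=camera("top"); b=camera("scene")
np.savez("c0.npz",**{"top_"+k:v for k,v in a.items() if k!="name"},**{"scene_"+k:v for k,v in b.items() if k!="name"})
cv2.imwrite("pics/top0.png",cv2.resize(a["color"],(800,600),interpolation=cv2.INTER_CUBIC)); cv2.imwrite("pics/scene0.png",b["color"])
E
```

```text
pics
{'time': 0.0, 'joint_positions': [57.349, 14.085, 89.326, -0.001, 76.702, -9.974], 'dq': [-0.058, 0.015, -0.102, 0.024, -0.128, 0.058], 'effort': [0.001, -41.584, -31.46, 0.069, 0.033, -0.0], 'tool_pos': [0.25, 0.599, 0.223], 'eef_rot': [[0.386, 0.923, -0.001], [0.923, -0.386, -0.002], [-0.002, -0.0, -1.0]], 'contact_force': [-0.142, -0.645, 0.109], 'ft_torque': [-0.023, -0.037, 0.017], 'gripper_width': 0.094}
```

View pics/top0.png

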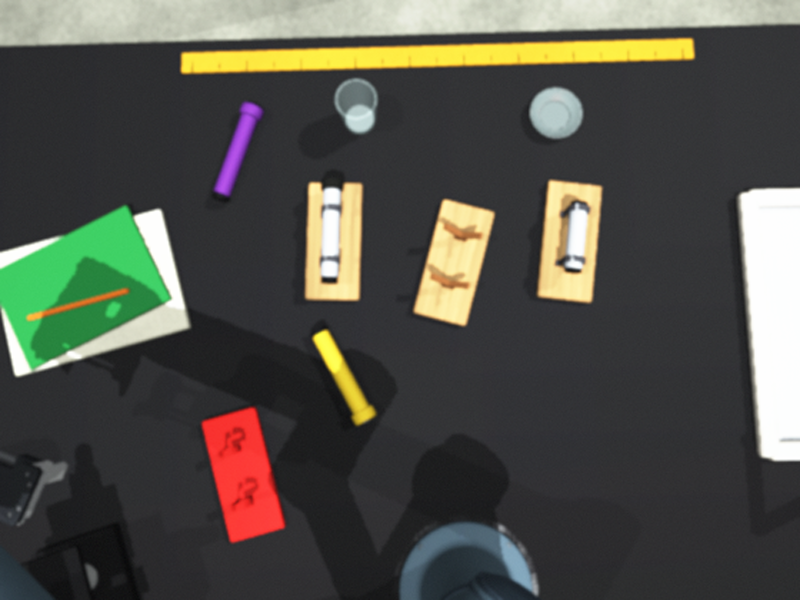

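View pics/scene0.png

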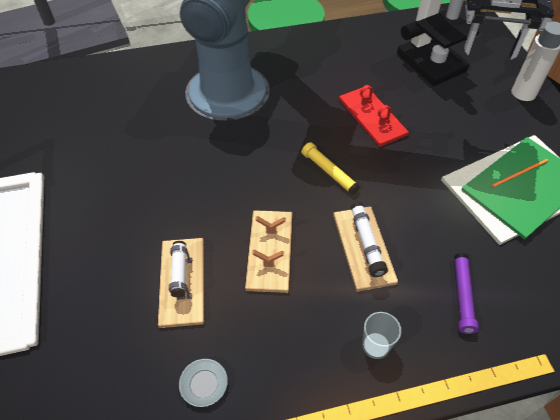

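Top view (800 px scale): candidates are the tube at (330,230) on the left wooden stand, with a wide black eyecup at (332,182); the short tube with plain ends at (575,237); purple (238,150) and yellow (344,378) look-alikes; and a red stand (243,475). The tube at (330,230) fits: aluminium, longer, with an eyecup. The V rest is at (455,262). Next I measure and take a confirming crop.

```bash
cat > m.py <<'E'
from h import *
def load(n):
    d=np.load("c0.npz"); return {k[len(n)+1:]:d[k] for k in d.files if k.startswith(n+"_")}
def boards(c):
    hsv=cv2.cvtColor(c["color"],cv2.COLOR_BGR2HSV); P=cloud(c)
    m=((hsv[...,0]>8)&(hsv[...,0]<26)&(hsv[...,1]>50)&(hsv[...,2]>110)&(abs(P[...,2]-.015)<.012)).astype(np.uint8)
    cs,_=cv2.findContours(cv2.morphologyEx(m,cv2.MORPH_CLOSE,np.ones((5,5))),cv2.RETR_EXTERNAL,cv2.CHAIN_APPROX_NONE)
    for k in cs:
        if cv2.contourArea(k)<800: continue
        W=np.array([world(c,u,v,.015)[:2] for u,v in k[:,0]],np.float32)
        (x,y),(a,b),t=cv2.minAreaRect(W); bx=cv2.boxPoints(((x,y),(a,b),t))
        e=[bx[1]-bx[0],bx[2]-bx[1]]; e=max(e,key=np.linalg.norm); e=e*np.sign(e[0])
        print("board",k[:,0].mean(0).round(),"ctr",np.round([x,y],4),"size",np.round([a,b],3),"yaw",round(np.degrees(np.arctan2(e[1],e[0])),2))
def tubes(c):
    P=cloud(c); hsv=cv2.cvtColor(c["color"],cv2.COLOR_BGR2HSV)
    m=((hsv[...,1]<60)&(hsv[...,2]>120)&(P[...,2]>.045)&(P[...,2]<.085)).astype(np.uint8)
    m=cv2.morphologyEx(m,cv2.MORPH_CLOSE,np.ones((5,5)))
    n,l,s,ct=cv2.connectedComponentsWithStats(m)
    for i in range(1,n):
        if s[i,4]<80: continue
        q=P[l==i]; q=q[(q[:,2]>.045)&(q[:,2]<.085)]; (x,y),(a,b),t=cv2.minAreaRect(q[:,:2].astype(np.float32))
        mu=q.mean(0); w=np.linalg.svd(q[:,:2]-mu[:2],full_matrices=False)[2][0]; w*=np.sign(w[0])
        print("metal",ct[i].round(),"n",s[i,4],"ctr",np.round([x,y],4),"size",np.round([a,b],3),"yaw",round(np.degrees(np.arctan2(w[1],w[0])),2),"ztop",np.percentile(q[:,2],95).round(4))
E
python3 - <<'E'
from m import *
for n in("top","scene"):
    c=load(n); print(n, "campos",(-c["R"].T@c["t"]).round(3)); boards(c); tubes(c)
c=load("top"); P=cloud(c)
# glass and robot-side heights
print("glass z", [np.percentile(P[55:95,235:265,2],95).round(3)])
a=c["color"][110:230,190:440]; b=load("scene")["color"][190:340,140:420]
im=np.vstack([cv2.resize(a,(700,336),interpolation=3),cv2.resize(b,(700,264))[:264]]); cv2.imwrite("pics/crop0.png",im)
E
```

```text
top campos [0.341 0.079 1.099]
board [317. 183.] ctr [0.5321 0.0018] size [0.092 0.203] yaw -15.93
board [232. 170.] ctr [0.5711 0.2045] size [0.093 0.199] yaw -1.8
board [398. 169.] ctr [ 0.5629 -0.1928] size [0.092 0.203] yaw -8.28
metal [250.  73.] n 268 ctr [0.7904 0.1569] size [0.065 0.066] yaw 9.78 ztop 0.0845
metal [231. 162.] n 763 ctr [0.5766 0.2052] size [0.032 0.146] yaw -2.61 ztop 0.0728
metal [403. 166.] n 540 ctr [ 0.56   -0.1937] size [0.03  0.107] yaw -8.5 ztop 0.0729
scene campos [ 1.12  -0.105  0.998]
board [422. 394.] ctr [0.9077 0.211 ] size [0.51  0.038] yaw 89.96
board [181. 283.] ctr [ 0.5672 -0.1933] size [0.091 0.203] yaw -8.2
board [269. 252.] ctr [0.5368 0.0023] size [0.091 0.204] yaw -16.18
board [367. 249.] ctr [0.5782 0.2053] size [0.091 0.205] yaw -2.49
metal [421.  39.] n 123 ctr [-0.0212  0.5791] size [0.052 0.024] yaw 87.97 ztop 0.0729
metal [438.  52.] n 124 ctr [0.0422 0.5972] size [0.043 0.034] yaw -3.19 ztop 0.0643
metal [529.  80.] n 334 ctr [0.2162 0.786 ] size [0.064 0.034] yaw 47.33 ztop 0.0829
metal [366. 235.] n 756 ctr [0.578  0.2065] size [0.032 0.148] yaw -2.72 ztop 0.0749
metal [177. 266.] n 593 ctr [ 0.5603 -0.1934] size [0.028 0.107] yaw -8.7 ztop 0.0758
metal [375. 343.] n 250 ctr [0.7989 0.1438] size [0.066 0.037] yaw 31.98 ztop 0.0846
glass z [np.float64(0.084)]
```

View pics/crop0.png

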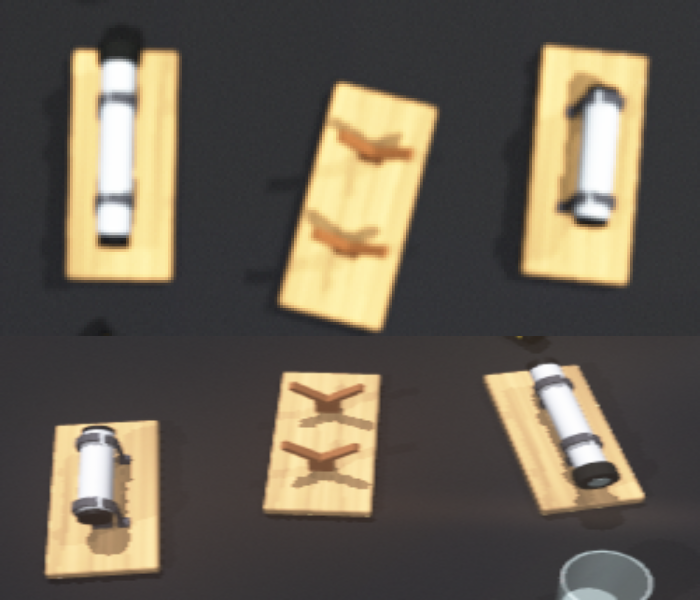

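The crop confirms it: the long tube with the wide black eyecup (crop top-left, eyecup at (122,42)) is the spectroscope, held in the left stand's grey clips. The short one at right is the bystander, and the V rest between them is empty. Next I move above the stand.

Request:
{"method": "move_arm", "body": {"commands": [{"gripper": 0, "slide": [-1, 2, 0], "roll": -2}, {"gripper": 0, "slide": [-3, 6, 0], "roll": -5}, {"gripper": 0, "slide": [-5.2, 10, 0], "roll": -8}, {"gripper": 0, "slide": [-7.5, 14.3, 0], "roll": -11}, {"gripper": 0, "slide": [-9.7, 18.5, 0], "roll": -14}, {"gripper": 0, "slide": [-11.9, 22.8, 0], "roll": -17}, {"gripper": 0, "slide": [-14.1, 27, 0], "roll": -20}, {"gripper": 0, "slide": [-16.4, 31.3, 0], "roll": -20.2}, {"gripper": 0, "slide": [-18.6, 35.5, 0], "roll": -20.2}, {"gripper": 0, "slide": [-20.8, 39.8, 0], "roll": -20.2}], "grip_force": 30}}

```text
time: 1.1
tool_pos: [0.538, 0.2522, 0.2234]
eef_rot: [[0.043, 0.999, -0.001], [0.999, -0.043, -0.001], [-0.002, -0.001, -1.0]]
contact_force: [0.8, 0.6, -0.8]
gripper_width: 0.0941
```

Request:
{"method": "move_arm", "body": {"commands": [{"gripper": 0, "slide": [-2, 2, 0], "roll": 0}, {"gripper": 0, "slide": [-4, 3.5, 0], "roll": 0}, {"gripper": 0, "slide": [-4.5, 4.1, 0], "roll": 0}, {"gripper": 0, "slide": [-4.5, 4.1, 0], "roll": 0}]}}

```text
time: 1.5
tool_pos: [0.5772, 0.2051, 0.2229]
eef_rot: [[0.045, 0.999, -0.002], [0.999, -0.045, -0.001], [-0.001, -0.002, -1.0]]
contact_force: [-0.0, 1.3, -0.2]
gripper_width: 0.0939
```

```bash
cat > w.py <<'E'
from m import *
def shot(name):
    c=camera("wrist"); s=get_state(); print("tcp",s["tool_pos"].round(4) if hasattr(s["tool_pos"],"round") else s["tool_pos"]); print("campos",(-c["R"].T@c["t"]).round(3))
    cv2.imwrite("pics/%s.png"%name,c["color"]); np.savez(name+".npz",**c); return c
E
python3 -c "
from w import *
c=shot('w1'); boards(c); tubes(c)"
```

```text
tcp [0.5766 0.2059 0.223 ]
campos [0.492 0.21  0.384]
board [282. 171.] ctr [0.5739 0.2058] size [0.089 0.198] yaw -2.39
board [ 70. 144.] ctr [0.5326 0.0048] size [0.092 0.199] yaw -16.22
metal [281. 191.] n 4383 ctr [0.577  0.2052] size [0.028 0.144] yaw -2.47 ztop 0.0697
metal [243. 411.] n 1134 ctr [0.7981 0.1582] size [0.066 0.046] yaw 82.16 ztop 0.0831
```

View pics/w1.png

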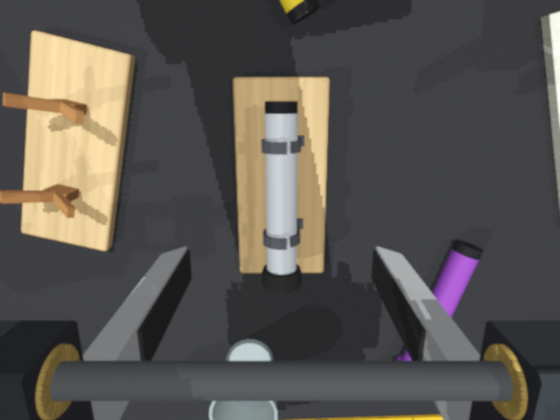

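Wrist view: scope at column 281, from its cap at row 101 to the eyecup at rows 265-290. It is centred between the open fingers, and the springy jaws stick out to the right (+y). The scope centre is at about (0.581, 0.205), yaw -2.5°, which agrees with the top view. Next I descend.

Request:
{"method": "move_arm", "body": {"commands": [{"gripper": 0, "slide": [0, 0, 2], "roll": 0}, {"gripper": 0, "slide": [0, 0, 5], "roll": 0}, {"gripper": 0, "slide": [0, 0, 8], "roll": 0}, {"gripper": 0, "slide": [0, 0, 11], "roll": 0}, {"gripper": 0, "slide": [0, 0, 13.5], "roll": 0}, {"gripper": 0, "slide": [0, 0, 15.5], "roll": 0}, {"gripper": 0, "slide": [0, 0, 16.6], "roll": 0}, {"gripper": 0, "slide": [0, 0, 16.9], "roll": 0}, {"gripper": 0, "slide": [0, 0, 16.9], "roll": 0}]}}

```text
time: 2.45
tool_pos: [0.5761, 0.2063, 0.0543]
eef_rot: [[0.043, 0.999, -0.002], [0.999, -0.043, -0.001], [-0.001, -0.002, -1.0]]
contact_force: [0.6, -0.3, 0.2]
gripper_width: 0.0938
```

Request:
{"method": "move_arm", "body": {"commands": [{"gripper": 255, "slide": [0, 0, 0], "roll": 0}, {"gripper": 255, "slide": [0, 0, 0], "roll": 0}, {"gripper": 255, "slide": [0, 0, 0], "roll": 0}, {"gripper": 255, "slide": [0, 0, 0], "roll": 0}, {"gripper": 255, "slide": [0, 0, 0], "roll": 0}, {"gripper": 255, "slide": [0, 0, 0], "roll": 0}, {"gripper": 255, "slide": [0, 0, 0], "roll": 0}, {"gripper": 255, "slide": [0, 0, 0], "roll": 0}, {"gripper": 255, "slide": [0, 0, 0], "roll": 0}, {"gripper": 255, "slide": [0, 0, 0], "roll": 0}], "grip_force": 30}}

```text
time: 3.45
tool_pos: [0.5761, 0.2058, 0.0543]
eef_rot: [[0.042, 0.999, -0.002], [0.999, -0.042, -0.002], [-0.002, -0.002, -1.0]]
contact_force: [-0.1, -3.2, 0.9]
gripper_width: 0.0274
```

Request:
{"method": "move_arm", "body": {"commands": [{"gripper": 255, "slide": [0.4, 0, 0], "roll": 0}, {"gripper": 255, "slide": [0.8, 0, 0], "roll": 0}, {"gripper": 255, "slide": [1.2, 0, 0], "roll": 0}, {"gripper": 255, "slide": [1.6, 0, 0], "roll": 0}, {"gripper": 255, "slide": [2.0, 0, 0], "roll": 0}, {"gripper": 255, "slide": [2.4, 0, 0], "roll": 0}, {"gripper": 255, "slide": [2.8, 0, 0], "roll": 0}, {"gripper": 255, "slide": [3.1, 0, 0], "roll": 0}, {"gripper": 255, "slide": [3.3, 0, 0], "roll": 0}, {"gripper": 255, "slide": [3.3, 0, 0], "roll": 0}]}}

```text
time: 4.45
tool_pos: [0.5772, 0.2364, 0.0539]
eef_rot: [[0.041, 0.999, -0.004], [0.999, -0.041, -0.008], [-0.008, -0.004, -1.0]]
contact_force: [-2.5, -12.7, 3.7]
gripper_width: 0.027
```

```bash
python3 -c "
from w import *
c=camera('scene'); cv2.imwrite('pics/s2.png',cv2.resize(c['color'][180:330,280:480],(800,600),interpolation=2)); tubes(c)
c=shot('w2'); boards(c); tubes(c)"
```

```text
metal [421.  39.] n 120 ctr [-0.0201  0.5802] size [0.053 0.025] yaw 88.71 ztop 0.0747
metal [529.  80.] n 339 ctr [0.2169 0.7871] size [0.065 0.032] yaw 47.26 ztop 0.0824
metal [383. 242.] n 562 ctr [0.6094 0.2368] size [0.083 0.052] yaw -0.84 ztop 0.0735
metal [177. 266.] n 594 ctr [ 0.5612 -0.1937] size [0.029 0.106] yaw -8.6 ztop 0.076
metal [375. 344.] n 233 ctr [0.8034 0.1434] size [0.063 0.031] yaw 39.17 ztop 0.0844
tcp [0.5772 0.2363 0.054 ]
campos [0.493 0.242 0.215]
board [208. 166.] ctr [0.5477 0.207 ] size [0.089 0.146] yaw -2.4
metal [281. 248.] n 15943 ctr [0.5607 0.2376] size [0.052 0.109] yaw -2.47 ztop 0.0732
metal [192. 208.] n 824 ctr [0.5326 0.2011] size [0.022 0.01 ] yaw -87.78 ztop 0.0764
metal [281. 410.] n 1015 ctr [0.6408 0.2335] size [0.028 0.02 ] yaw -88.18 ztop 0.0686
```

View pics/s2.png

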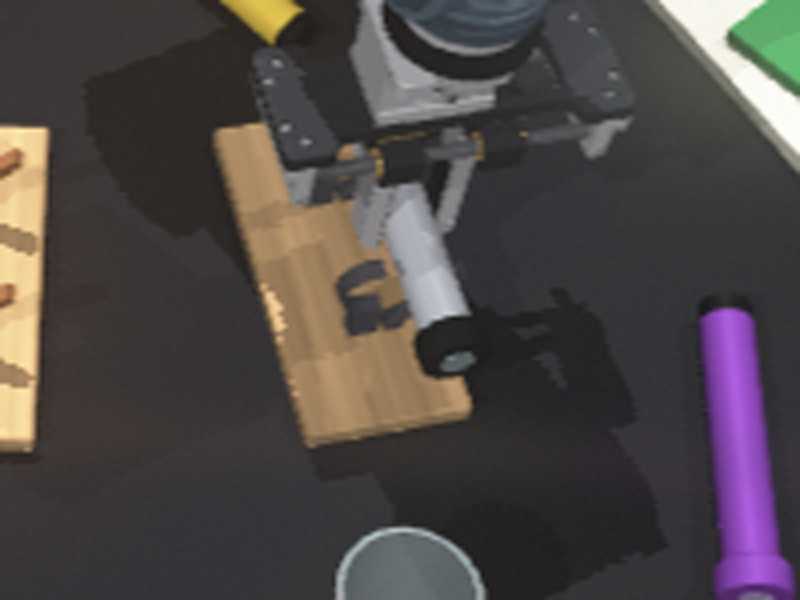

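The tube has moved 30.5 mm sideways, still parallel, and is out from under the lips (crop (365,290)). Next I lift while holding the sideways push.

Request:
{"method": "move_arm", "body": {"commands": [{"gripper": 255, "slide": [0.4, 0, 0], "roll": 0}, {"gripper": 255, "slide": [0.4, 0, -0.6], "roll": 0}, {"gripper": 255, "slide": [0.4, 0, -1.5], "roll": 0}, {"gripper": 255, "slide": [0.4, 0, -2.8], "roll": 0}, {"gripper": 255, "slide": [0.4, 0, -4.5], "roll": 0}, {"gripper": 255, "slide": [0.4, 0, -6.5], "roll": 0}, {"gripper": 255, "slide": [0.4, 0, -8.5], "roll": 0}, {"gripper": 255, "slide": [0.4, 0, -10], "roll": 0}, {"gripper": 255, "slide": [0.4, 0, -10], "roll": 0}]}}

```text
time: 5.45
tool_pos: [0.5794, 0.2421, 0.157]
eef_rot: [[0.041, 0.999, 0.001], [0.999, -0.041, -0.006], [-0.006, 0.001, -1.0]]
contact_force: [-0.1, -0.2, -0.8]
gripper_width: 0.0274
```

```bash
python3 -c "
from w import *
c=shot('w3'); P=cloud(c); s=get_state(); R=np.array(s['eef_rot']); t=np.array(s['tool_pos'])
Q=(P-t)@R
h=cv2.cvtColor(c['color'],cv2.COLOR_BGR2HSV)
m=(abs(Q[...,0])<.03)&(abs(Q[...,1])<.12)&(Q[...,2]<.03)&(Q[...,2]>-.025)&(c['range_z']>0)&(h[...,1]<90)
q=Q[m]; g=h[...,2][m]
for y in np.arange(-.11,.11,.01):
    k=abs(q[:,1]-y)<.005
    if k.sum()>5: a=q[k]; print(round(y,3),k.sum(),'x',np.percentile(a[:,0],[2,50,98]).round(4),'ztop',np.percentile(a[:,2],3).round(4),'V',int(np.median(g[k])))
print('extent y',np.percentile(q[:,1],[.2,99.8]).round(4))
"
```

```text
tcp [0.5784 0.2418 0.1552]
campos [0.494 0.247 0.318]
-0.08 867 x [-0.0115  0.0016  0.014 ] ztop -0.0169 V 40
-0.07 1736 x [-0.0117  0.0012  0.0141] ztop -0.0168 V 62
-0.06 1634 x [-0.012  0.001  0.014] ztop -0.0169 V 199
-0.05 1539 x [-0.0118  0.0008  0.0139] ztop -0.0169 V 199
-0.04 1475 x [-0.0121  0.0012  0.0141] ztop -0.0169 V 199
-0.03 1379 x [-0.0119  0.0008  0.0138] ztop -0.017 V 199
-0.02 1333 x [-0.0121  0.0008  0.0141] ztop -0.0169 V 188
-0.01 3222 x [-0.0237  0.0012  0.0258] ztop -0.0237 V 140
-0.0 1348 x [-0.0127  0.0008  0.0147] ztop -0.0218 V 182
0.01 1160 x [-0.0124  0.0008  0.0145] ztop -0.0172 V 200
0.02 1072 x [-0.0121  0.0008  0.014 ] ztop -0.0168 V 203
0.03 852 x [-0.0122  0.0012  0.0139] ztop -0.0169 V 203
0.04 55 x [-0.0125  0.0122  0.0146] ztop -0.0114 V 167
0.06 663 x [-0.0107  0.0008  0.0122] ztop -0.0172 V 215
0.07 610 x [-0.0165  0.0003  0.0184] ztop -0.0163 V 152
0.08 24 x [-0.0176  0.0187  0.0196] ztop -0.0072 V 42
extent y [-0.0795  0.0746]
```

View pics/w3.png

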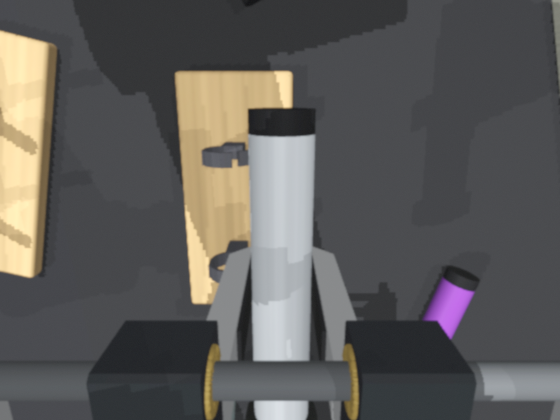

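The scope is held level. Cap end at tool y -80 mm puts its centre about 4.5 mm along tool +y from the TCP, and the stand's clips are empty. Next I carry it over the V rest.

Request:
{"method": "move_arm", "body": {"commands": [{"gripper": 255, "slide": [-1.5, -0.2, -0.5], "roll": 1}, {"gripper": 255, "slide": [-4.5, -0.7, -1], "roll": 3}, {"gripper": 255, "slide": [-8, -1.3, -1], "roll": 5}, {"gripper": 255, "slide": [-11.5, -1.9, -1], "roll": 7}, {"gripper": 255, "slide": [-15, -2.5, -1], "roll": 9}, {"gripper": 255, "slide": [-18.5, -3, -1], "roll": 11}, {"gripper": 255, "slide": [-21.5, -3.5, -1], "roll": 13}, {"gripper": 255, "slide": [-23.5, -3.9, -1], "roll": 13.7}, {"gripper": 255, "slide": [-24, -3.9, -1], "roll": 13.7}, {"gripper": 255, "slide": [-24, -3.9, -1], "roll": 13.7}]}}

```text
time: 6.5
tool_pos: [0.5291, 0.003, 0.1663]
eef_rot: [[0.278, 0.961, -0.003], [0.96, -0.278, -0.006], [-0.007, -0.001, -1.0]]
contact_force: [0.0, -0.4, -2.4]
gripper_width: 0.0274
```

```bash
python3 -c "
from w import *
c=shot('w4'); print(get_state()['eef_rot'])
P=cloud(c); h=cv2.cvtColor(c['color'],cv2.COLOR_BGR2HSV); boards(c)
# V-saddle points (wood, above the board)
m=(h[...,0]<20)&(h[...,1]>60)&(P[...,2]>.035)&(P[...,2]<.08)&(c['range_z']>0)
n,l,s,ct=cv2.connectedComponentsWithStats(m.astype(np.uint8))
for i in range(1,n):
    if s[i,4]>60:
        q=P[l==i]; print(ct[i].round(),s[i,4],'lo',q.min(0).round(4),'hi',q.max(0).round(4),'mean',q.mean(0).round(4))
c=camera('top'); print('top'); tubes(c); boards(c)
"
```

```text
tcp [0.5293 0.0037 0.1664]
campos [0.448 0.028 0.327]
[[ 0.27712436  0.9608298  -0.00286186]
 [ 0.9608116  -0.27713702 -0.00601184]
 [-0.00656948 -0.00108368 -0.99997783]]
board [ 85. 247.] ctr [ 0.5336 -0.1869] size [0.092 0.141] yaw -8.17
board [283. 158.] ctr [0.5064 0.0102] size [0.089 0.144] yaw -16.24
board [516. 174.] ctr [0.5732 0.1955] size [0.079 0.199] yaw -2.44
[322. 165.] 233 lo [0.4939 0.0348 0.0561] hi [0.5062 0.0465 0.0703] mean [0.4996 0.0405 0.0658]
[243. 166.] 177 lo [ 0.479  -0.0176  0.061 ] hi [ 0.4903 -0.0084  0.0699] mean [ 0.4842 -0.0126  0.0666]
[ 46. 244.] 92 lo [ 0.5011 -0.199   0.0406] hi [ 0.5094 -0.1711  0.0579] mean [ 0.5033 -0.1853  0.0479]
top
metal [249.  74.] n 252 ctr [0.7903 0.1569] size [0.066 0.065] yaw 18.14 ztop 0.0842
metal [403. 166.] n 516 ctr [ 0.5598 -0.194 ] size [0.029 0.107] yaw -7.77 ztop 0.0724
board [398. 169.] ctr [ 0.5614 -0.1936] size [0.093 0.2  ] yaw -7.97
board [233. 169.] ctr [0.5737 0.2033] size [0.093 0.203] yaw -2.47
```

View pics/w4.png

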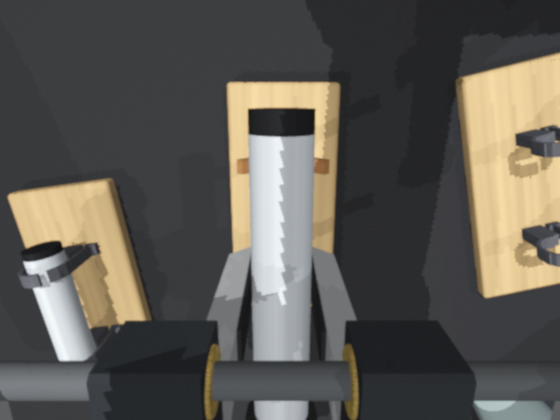

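Wrist view: the scope's barrel lies between the V's arm ends (243,166) and (322,166), parallel to the rest. The rest's centre computes to (0.533, 0.0025) from both the board edge and the arm ends, and the scope is within about 1 mm of it. Next I lower it.

Request:
{"method": "move_arm", "body": {"commands": [{"gripper": 255, "slide": [-0.1, -0.1, 2], "roll": 0}, {"gripper": 255, "slide": [-0.1, -0.1, 4.5], "roll": 0}, {"gripper": 255, "slide": [-0.1, -0.1, 6.5], "roll": 0}, {"gripper": 255, "slide": [-0.1, -0.1, 8], "roll": 0}, {"gripper": 255, "slide": [-0.1, -0.1, 9], "roll": 0}, {"gripper": 255, "slide": [-0.1, -0.1, 9.7], "roll": 0}, {"gripper": 255, "slide": [-0.1, -0.1, 10.2], "roll": 0}, {"gripper": 255, "slide": [-0.1, -0.1, 10.4], "roll": 0}, {"gripper": 255, "slide": [-0.1, -0.1, 10.4], "roll": 0}]}}

```text
time: 7.5
tool_pos: [0.5282, 0.0028, 0.0627]
eef_rot: [[0.276, 0.961, -0.002], [0.961, -0.276, -0.006], [-0.007, -0.0, -1.0]]
contact_force: [0.6, -0.8, -1.5]
gripper_width: 0.0273
```

Request:
{"method": "move_arm", "body": {"commands": [{"gripper": 255, "slide": [0, 0, 0.1], "roll": 0}, {"gripper": 255, "slide": [0, 0, 0.2], "roll": 0}, {"gripper": 255, "slide": [0, 0, 0.25], "roll": 0}, {"gripper": 255, "slide": [0, 0, 0.25], "roll": 0}]}}

```text
time: 7.9
tool_pos: [0.5285, 0.0027, 0.0605]
eef_rot: [[0.276, 0.961, -0.002], [0.961, -0.276, -0.006], [-0.006, 0.0, -1.0]]
contact_force: [-0.1, 0.0, 0.2]
gripper_width: 0.0271
```

The wrist force has gone from -1.5 N to about 0, so the rest is now carrying the scope's weight. Next I open gently, then go up.

Request:
{"method": "move_arm", "body": {"commands": [{"gripper": 225, "slide": [0, 0, 0], "roll": 0}, {"gripper": 170, "slide": [0, 0, 0], "roll": 0}, {"gripper": 150, "slide": [0, 0, 0], "roll": 0}, {"gripper": 100, "slide": [0, 0, 0], "roll": 0}, {"gripper": 50, "slide": [0, 0, 0], "roll": 0}, {"gripper": 0, "slide": [0, 0, 0], "roll": 0}, {"gripper": 0, "slide": [0, 0, 0], "roll": 0}, {"gripper": 0, "slide": [0, 0, 0], "roll": 0}, {"gripper": 0, "slide": [0, 0, 0], "roll": 0}, {"gripper": 0, "slide": [0, 0, 0], "roll": 0}]}}

```text
time: 8.9
tool_pos: [0.5284, 0.0027, 0.0605]
eef_rot: [[0.276, 0.961, -0.002], [0.961, -0.276, -0.006], [-0.006, 0.0, -1.0]]
contact_force: [0.4, -1.0, 0.2]
gripper_width: 0.0906
```

Request:
{"method": "move_arm", "body": {"commands": [{"gripper": 0, "slide": [0, 0, -1], "roll": 0}, {"gripper": 0, "slide": [0, 0, -3], "roll": 0}, {"gripper": 0, "slide": [0, 0, -6], "roll": 0}, {"gripper": 0, "slide": [0, 0, -9], "roll": 0}, {"gripper": 0, "slide": [0, 0, -12], "roll": 0}, {"gripper": 0, "slide": [0, 0, -15], "roll": 0}, {"gripper": 0, "slide": [0, 0, -17], "roll": 0}, {"gripper": 0, "slide": [0, 0, -18], "roll": 0}, {"gripper": 0, "slide": [0, 0, -18], "roll": 0}]}}

```text
time: 9.8
tool_pos: [0.5295, 0.0037, 0.2424]
eef_rot: [[0.276, 0.961, 0.002], [0.961, -0.276, -0.007], [-0.006, 0.004, -1.0]]
contact_force: [0.2, 0.2, -0.4]
gripper_width: 0.0943
```

```bash
python3 -c "
from w import *
c=shot('w5'); boards(c); tubes(c); print(get_state()['time'],get_state()['gripper_width'])
c=camera('scene'); print('scene'); tubes(c); boards(c)
w=cv2.imread('pics/w5.png'); s=cv2.resize(c['color'][180:330,140:420],(560,300))[:180+120]
cv2.imwrite('pics/f5.png',cv2.resize(np.vstack([w[:300],s]),(560,600)))"
```

```text
tcp [0.5287 0.0039 0.2407]
campos [0.447 0.028 0.403]
board [114. 214.] ctr [ 0.5323 -0.1873] size [0.091 0.139] yaw -8.18
board [282. 173.] ctr [0.5321 0.0027] size [0.089 0.198] yaw -16.16
board [484. 163.] ctr [0.5734 0.2034] size [0.093 0.199] yaw -2.44
metal [282. 187.] n 4646 ctr [0.5295 0.0031] size [0.029 0.144] yaw -16.34 ztop 0.0747
metal [508. 136.] n 199 ctr [0.5326 0.2041] size [0.028 0.009] yaw -86.02 ztop 0.0764
metal [515. 225.] n 181 ctr [0.6167 0.2021] size [0.024 0.011] yaw 87.52 ztop 0.0763
metal [102. 269.] n 2648 ctr [ 0.5622 -0.1943] size [0.032 0.11 ] yaw -8.92 ztop 0.0751
9.85 0.09423400815981503
scene
metal [421.  39.] n 118 ctr [-0.0215  0.5809] size [0.052 0.025] yaw -88.94 ztop 0.0741
metal [529.  80.] n 331 ctr [0.2167 0.7844] size [0.064 0.034] yaw 48.52 ztop 0.0837
metal [269. 233.] n 746 ctr [0.5315 0.0037] size [0.028 0.146] yaw -16.28 ztop 0.0767
metal [177. 265.] n 564 ctr [ 0.5611 -0.1934] size [0.028 0.106] yaw -8.3 ztop 0.0754
metal [376. 346.] n 213 ctr [0.8141 0.1423] size [0.049 0.014] yaw 53.27 ztop 0.0842
board [421. 394.] ctr [0.9079 0.2107] size [0.039 0.513] yaw -89.99
board [181. 283.] ctr [ 0.5671 -0.1932] size [0.091 0.204] yaw -8.2
board [269. 251.] ctr [0.5366 0.0019] size [0.09  0.205] yaw -16.18
board [364. 249.] ctr [0.5781 0.2052] size [0.091 0.205] yaw -2.49
```

View pics/f5.png

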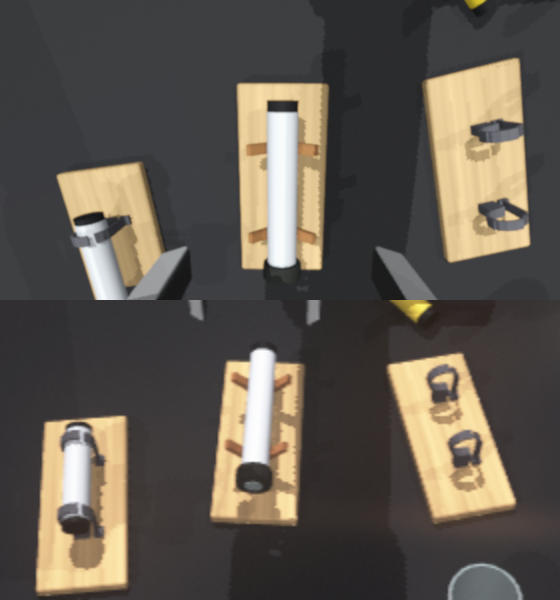

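```bash
python3 -c "
from h import *
print(ticket.hand_in())"
```

```text
the job is handed in; nothing more can be done
None
```

The hand spectroscope is lying in the wooden V rest, in both Vs, and has been let go. I gripped it between the clips and moved it about 30 mm sideways to the robot's left, past the springy jaws. It was held in the gripper, so it slid rather than rolled freely. I then lifted it clear, carried it to the rest, lowered it until the rest carried its weight, and opened the gripper. The job was handed in at about 10 s of the 43 s allowed.

The last pictures, taken before handing in, showed:
- **Position:** the scope's centre is about 1 mm from the rest's centre. Its yaw is -16.3°, against -16.2° for the rest's board.
- **Height:** the barrel top is at about 75 mm, so the axis is about 60 mm up, as it should be in the Vs.
- **Other things:** the plain tube is still in its clips, the spectroscope's stand is empty, and the gripper is well above everything with no contact.

No check failed. The cameras disagree by up to 5 mm along x on the rest's position. I relied on the close wrist view, where two separate measurements of the rest's centre agreed.

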